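# Set the light attenuator to its third click and latch it

### The arm

A 7-joint arm with a two-finger parallel gripper is mounted at the origin on a cart in front of the work surface, level with it; the furniture and walls round the work are solid. World frame = base frame: x ahead of the robot, y to its left, z up, the work surface at z = 0. Lengths are in m, angles in rad, forces in N, time in s.
With the tool pointing down it reaches from about 0.4 to 0.85 m from the base axis. Payload 10.4 kg.
Tool frame: the origin (TCP) lies midway between the tips of the shut fingers; the grasp point (between the pads) lies 19 mm behind it; z points along the fingers, y is the line along which they close (so a half turn about z gives the same grasp; the last joint's range is limited). The gripper opens to 87 mm and grips with 3 to 60 N. Pads are 19 mm wide; open, the fingers measure 117 mm over their backs; the gripper's body (75 mm by 190 mm) begins 51 mm behind the grasp point.
Start: joints at [1.089, 0.332, -0.065, 1.46, 0.022, 1.35, -0.088], TCP at [0.277, -0.56, 0.223] pointing down, gripper open.
Joint ranges: [-2.6, 2.6], [-0.5, 2.12], [-1.47, 1.34], [0.16, 2.42], [-1.27, 4.41], [0.06, 2.06], [-2.6, 2.6]. Speed limits (rad/s): [2.22, 2.22, 2.79, 2.79, 3.14, 3.14, 3.14].

### API

Orientations are given as a unit quaternion [x, y, z, w].
In Python, from bench import sensors, eyes, order gives the robot as it stands.
- The arm moves only by the tool arm_command, never from a script. Its argument "steps" is a list of rows, each an object with "rot": the turn, a rotation vector about the world's x, y, z in degrees, a list of three; "slide": the shift along the world's x, y, z in m, a list of three; "grip": the opening, from 0 (shut) to 1 (fully open). A call has exactly 8 rows; each row shifts and turns the commanded pose from where the row before left it; what a row does not reach is not made up. A row lasts 1/8 s, in which the tool goes at most 62.5 mm and 10.7 degrees, less where a joint would pass 70% of its speed; a pose out of reach is approached as far as the arm can. A call with a gripper value outside its range is refused whole. The fingers move at their own pace and stop on an object; "newtons" is the grip in N (left out, the last holds). Time passes only in rows, so rows that do not move let the fingers close, or fill a call up. It gives the time, the measured TCP pose, the force, the opening and the grip force at its end, in the units of the state.
- sensors.read_state(): the state, without advancing time (a new reading comes with each control period).
- eyes.camera(name): name is "side" or "top" or "wrist"; returns a dict with "pixels" (400x640x3 uint8, red, green, blue), "intrinsics" (3x3 intrinsics, pixels), "pose" (4x4, takes a point from camera to world coordinates). Camera axes: x right, y down, z forward; pixel columns grow to the right and rows downward; lengths in m; the calibration is good to about 2 mm. A picture is of the moment at which its call begins. There is no depth.
- order.close_job(): hands the job in; it is judged then, once.
Trained networks look in a picture, given as the dict that the camera call returned (one of the last four; its "shot" number tells which), for a name from the list of things; names that differ only in an ending like _2 or _b are one class to them, and where a whole thing is asked for, a point or a joint stands for the part that bears it (a point fixed in the world has none). Each returns a list of dicts, best first, with "conf" (0 to 1); they miss things now and then, are a little off and sometimes report something else, mostly with a low value. They report only what shows in the picture. A call takes as long as a camera call.
- eyes.look_for(name, picture): "bbox" ([left, top, right, bottom] in pixels, round what is visible of it).
The state is a dict: "time": time; "joint_positions": joint angles; "joint_vel": joint speeds; "joint_torque": joint torques, N m; "ee_pos": TCP position; "eef_rot": TCP orientation; "ft_force": force on the tool from outside, world axes, zero at the start; "torque": the same for the moment, N m; "width": finger opening in m; "grip_force": force on a finger pad.
Only numpy, scipy, OpenCV 4.12 (cv2) and the standard library are available. Lean on these libraries where they do the work, as an engineer would, in place of code of your own. Each camera call takes 0.05 s, during which the arm holds its last target. There are 200 camera calls.

### The job

Pushing with closed fingertips or the outside of a finger, slide the upright lever of the grey light attenuator away from its home end, counting the clicks, and leave it resting in the third click without ever running past it. Then press the lock plunger on top of the box fully down and let it come up again. Only push, never take the lever between the fingers, and leave the things that stand round the box where they are.

Things in the scene. Friction and masses are not known exactly. Their poses are not given: they have to be found in the camera images.
- attenuator: grey box fixed to the table, 56 (x) x 200 (y) mm, top at z = 45 mm, on a base plate 84 x 224 x 6 mm; 9 mm optical ports at the middle of front and back. Origin: centre of its underside. The lever's slot runs along the box's y axis at x = 0; home end at -y, lock plunger at the +y end; the top is otherwise flat. Push it takes to leave a click: about 5 N, falling towards the crest.
- lever_top (a point): centre of the lever's top, 42 mm above the box's top: a 6 x 10 mm stem with a black round knob of 16 mm diameter that spans 14 to 42 mm above the box's top. Stands at x = 0, y = -70 mm + joint value in the box's frame. Axes are the box's. 2 mm past a crest the lever jumps some 6 mm ahead by itself into the click, and the push drops to nothing till the finger catches up.
- lever (a joint): lever travel towards the box's +y, m: 0 home stop, 0.096 far stop. Starts in the free lead-in, 0 to 0.012 (friction 0.7 N, stays where left). Sprung clicks at 0.030, 0.046, 0.062 (third), 0.078, 0.094; crests before them at 0.022, 0.038, 0.054, 0.070, 0.086. Let go within 5 mm of a click, it pulls itself in.
- lock (a joint): the lock plunger, a round steel spring button of 20 mm diameter; its top is 22 mm above the box's top when up, in a housing 36 mm across and 12 mm high: 0 up, 0.006 m fully down, which takes 6 N; it springs back up.
- lock_top (a point): centre of the top of the lock plunger when up, at x = 0, y = 78 mm in the box's frame (it moves down with the plunger).
- vial_a: small sample vial with a screw cap, 23 mm across, 51 mm tall, loose, standing near the box. Origin: centre of its underside.
- vial_b: a second vial like it, loose.
- gauge: plain gauge block, 18 x 34 x 14 mm, loose. Origin: centre of its underside.
- tape: roll of tape lying flat, 66 mm across, 19 mm high, loose. Origin: centre of its underside.
- dish: shallow clear dish, 66 mm across, 13 mm high, loose. Origin: centre of its underside.
- bar: steel bar with a flange, 22 x 60 x 27 mm, loose. Origin: centre of its underside.

How it is judged:
By the outcome, as a careful person would: the job done as asked, in the order asked, and still so for the second after the job is handed in, with the robot touching nothing.
It also fails if it takes over 72 s, if anything falls off the work surface, if the arm or the gripper's body presses on something with over 40 N, if the wrist force passes 120 N, or if a joint passes its speed limit or range.

## Working session

There is one attempt and no reset: what is moved stays moved. The work goes in short steps, Python scripts to look and compute and a tool call to move; the robot and the scene stay as the last step left them, time stands still between calls to the robot, and variables do not carry over. Pictures are saved under pics/ and viewed, at most 10 in all, crops included, and the job is handed in when it is done.

Besides the shell and the picture viewer there is one more tool, called after "Call:" as name(argument=value, ...) on one line, values as JSON. arm_command: Moves the arm, as the interface text tells. Its arguments: {"type":"object","properties":{"steps":{"type":"array","items":{"type":"object","properties":{"rot":{"type":"array","items":{"type":"number"}},"slide":{"type":"array","items":{"type":"number"}},"grip":{"type":"number"}}}},"newtons":{"type":"number"}},"required":["steps"]}

```bash
mkdir -p pics
cat > h.py <<'E'
import numpy as np, cv2
from bench import sensors, eyes, order
def ray(p,uv):
    d=np.linalg.inv(p["intrinsics"])@[uv[0],uv[1],1]; T=np.array(p["pose"])
    return T[:3,3],T[:3,:3]@d
def onz(p,uv,z):
    o,d=ray(p,uv); return o+d*(z-o[2])/d[2]
def proj(p,X):
    T=np.linalg.inv(p["pose"]); q=np.array(p["intrinsics"])@(T[:3,:3]@X+T[:3,3]); return q[:2]/q[2]
def save(p,n): cv2.imwrite(f"pics/{n}.png",cv2.cvtColor(p["pixels"],cv2.COLOR_RGB2BGR))
E
python3 - <<'E'
from h import *
np.set_printoptions(precision=3,suppress=True)
for c in("top","side"):
    p=eyes.camera(c); save(p,c+"0"); print(c,p["intrinsics"],p["pose"])
    for n in("attenuator","lever_top","lock_top","vial_a","gauge","tape","dish","bar"):
        for r in eyes.look_for(n,p)[:2]: print(n,np.round(r["bbox"]),round(r["conf"],2))
s=sensors.read_state(); print(s)
E
```

```text
top [[374.538   0.    312.726]
 [  0.    374.538 202.203]
 [  0.      0.      1.   ]] [[-0.019 -0.999  0.049  0.445]
 [-1.     0.019  0.001 -0.105]
 [-0.002 -0.049 -0.999  0.928]
 [ 0.     0.     0.     1.   ]]
attenuator [317. 169. 410. 232.] 0.84
lever_top [392. 190. 402. 192.] 0.4
lock_top [332. 211. 340. 218.] 0.61
vial_a [322. 176. 333. 191.] 0.64
tape [284. 215. 311. 244.] 0.82
dish [328. 145. 353. 174.] 0.85
bar [339. 224. 361. 247.] 0.53
side [[469.69    0.    322.611]
 [  0.    469.69  206.62 ]
 [  0.      0.      1.   ]] [[-0.972 -0.111  0.206  0.34 ]
 [-0.233  0.516 -0.824  0.577]
 [-0.014 -0.85  -0.527  0.534]
 [ 0.     0.     0.     1.   ]]
attenuator [319. 162. 378. 248.] 0.59
lock_top [321. 161. 378. 248.] 0.63
lock_top [350. 206. 357. 214.] 0.62
vial_a [312. 212. 316. 240.] 0.7
vial_a [302. 186. 315. 206.] 0.64
gauge [368. 188. 378. 201.] 0.59
tape [346. 251. 386. 279.] 0.77
dish [272. 207. 309. 231.] 0.86
bar [373. 210. 398. 240.] 0.68
{'time': 0.9, 'joint_positions': array([ 1.089,  0.332, -0.065,  1.46 ,  0.022,  1.35 , -0.089]), 'joint_vel': array([ 0.002, -0.   , -0.001,  0.001, -0.001, -0.001,  0.   ]), 'joint_torque': array([  0.   , -62.302,   0.025, -39.011,  -0.061,   0.032,   0.   ]), 'ee_pos': array([ 0.277, -0.56 ,  0.223]), 'eef_rot': array([0.974, 0.227, 0.   , 0.   ]), 'ft_force': array([-0.121,  0.799,  0.743]), 'torque': array([-0.014,  0.009, -0.044]), 'grip_force': 0.0, 'width': 0.08685668566858469}
```

Run:
```python
import cv2
a=cv2.imread("pics/top0.png")[125:275,260:440]; b=cv2.imread("pics/side0.png")[140:290,250:430]
cv2.imwrite("pics/both.png",cv2.vconcat([cv2.resize(a,(620,None) if 0 else (360,300),interpolation=3),cv2.resize(b,(360,300),interpolation=3)]))
cv2.imwrite("pics/both.png",cv2.hconcat([cv2.resize(a,(400,333),interpolation=2),cv2.resize(b,(400,333),interpolation=2)]))
```

```text
(no output)
```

View pics/both.png

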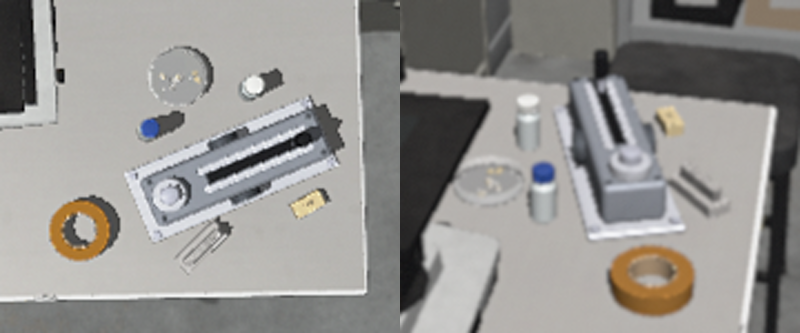

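View pics/top0.png

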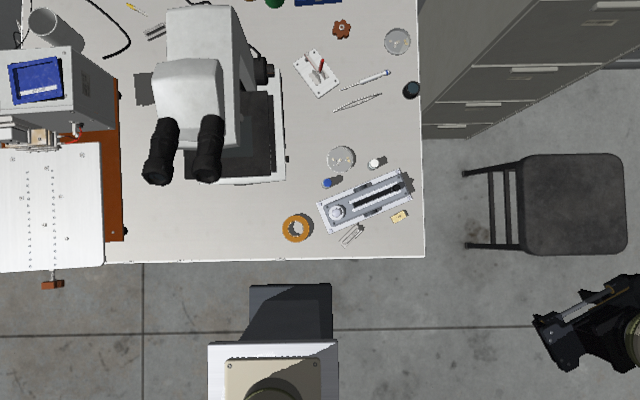

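The box lies diagonally: lock at about (337,212), knob at about (398,187), and its +y points to image left and down. Next I fit its pose from the plate corners.

```bash
cat > fit.py <<'E'
from h import *
from scipy.optimize import least_squares
def fit(obs,x0=(.47,-.22,1.96)):
    # obs: list of (picture, box-frame point, uv)
    def W(v,b):
        c,s=np.cos(v[2]),np.sin(v[2]); return np.array([v[0]+c*0-s*0+ s*b[0]-0*b[1]+c*b[1], v[1]-c*b[0]+s*b[1], b[2]])
    # v[2]=heading of box +y; box x = heading-90deg
    f=lambda v:np.concatenate([proj(p,W(v,b))-uv for p,b,uv in obs])
    r=least_squares(f,x0,loss="soft_l1"); return r.x,f(r.x).reshape(-1,2),lambda b:W(r.x,b)
E
python3 - <<'E'
from fit import *
np.set_printoptions(precision=3,suppress=True)
p=eyes.camera("top")
C=[((-.042,.112),(329.8,233.5)),((.042,.112),(316.3,202.4)),((.042,-.112),(399.5,168.7)),((-.042,-.112),(413,198))]
obs=[(p,(*b,.006),np.array(u)) for b,u in C]+[(p,(0,.078,.067),np.array((336.5,212.)))]
v,r,W=fit(obs); print(v,np.degrees(v[2]),r)
print("home lever",W((0,-.07,.087)),proj(p,W((0,-.07,.087))),proj(p,W((0,-.058,.087))))
print("lock",W((0,.078,.067)),"behind",W((0,-.12,.08)))
for n,uv,z in(("white vial",(374,162),.05),("blue vial",(327,182),.05),("gauge",(399,217),.014)):print(n,onz(p,uv,z))
E
```

```text
[ 0.492 -0.232  1.949] 111.64751462484676 [[-0.481  0.319]
 [-0.227 -0.125]
 [ 0.075 -1.38 ]
 [ 0.114  0.585]
 [ 0.487  0.106]]
home lever [ 0.518 -0.297  0.087] [398.123 186.49 ] [393.225 188.545]
lock [ 0.464 -0.159  0.067] behind [ 0.537 -0.343  0.08 ]
white vial [ 0.58 -0.25  0.05]
blue vial [ 0.535 -0.138  0.05 ]
gauge [ 0.45  -0.313  0.014]
```

Call:
arm_command(steps=[{"slide":[0.032,0.027,0],"rot":[0,0,-0.6],"grip":0},{"slide":[0.032,0.027,0],"rot":[0,0,-0.6],"grip":0},{"slide":[0.032,0.027,0],"rot":[0,0,-0.6],"grip":0},{"slide":[0.032,0.027,0],"rot":[0,0,-0.6],"grip":0},{"slide":[0.032,0.027,0],"rot":[0,0,-0.6],"grip":0},{"slide":[0.032,0.027,0],"rot":[0,0,-0.6],"grip":0},{"slide":[0.032,0.027,0],"rot":[0,0,-0.5],"grip":0},{"slide":[0.032,0.027,0],"rot":[0,0,-0.5],"grip":0}])

```text
time: 1.95
ee_pos: [0.5338, -0.3435, 0.2227]
eef_rot: [0.982, 0.188, 0.0, 0.0]
ft_force: [0.0, -0.2, 0.6]
width: 0.0146
grip_force: 0.0
```

Run:
```python
from h import *
np.set_printoptions(precision=4,suppress=True)
s=sensors.read_state(); print({k:s[k] for k in("time","ee_pos","eef_rot","ft_force","width")})
p=eyes.camera("wrist"); save(p,"w1"); np.savez("w1.npz",**{k:p[k] for k in("intrinsics","pose")}); print(p["pose"])
for n in("attenuator","lever_top","lock_top"):
    for r in eyes.look_for(n,p)[:2]: print(n,np.round(r["bbox"]),round(r["conf"],2))
```

```text
{'time': 1.95, 'ee_pos': array([ 0.5338, -0.3435,  0.2227]), 'eef_rot': array([0.9822, 0.1879, 0.0001, 0.0002]), 'ft_force': array([ 0.0028, -0.2142,  0.574 ]), 'width': 0.014591615226969255}
[[ 0.369  -0.9017 -0.2252  0.5949]
 [-0.9294 -0.3579 -0.0899 -0.3195]
 [ 0.0005  0.2425 -0.9702  0.3857]
 [ 0.      0.      0.      1.    ]]
attenuator [ 89. 126. 313. 206.] 0.64
lever_top [248. 166. 274. 189.] 0.75
lock_top [ 91. 162. 116. 187.] 0.93
```

View pics/w1.png

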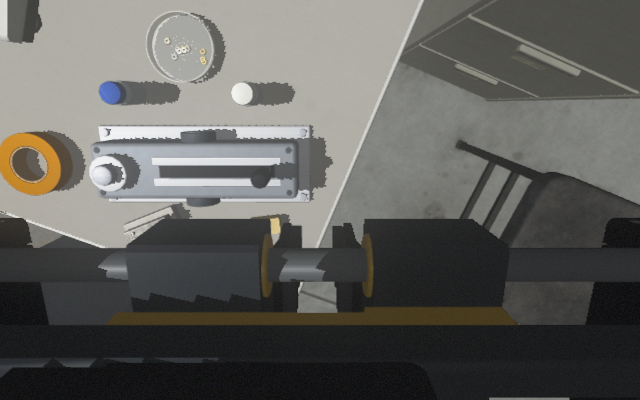

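The box lies level in the wrist view, with the plate between (100,125) and (312,202), the lock at (103,174) and the knob near (261,177). A zoom will give better pixels.

Run:
```python
import cv2
a=cv2.imread("pics/w1.png")[115:215,80:330]; a=cv2.resize(a,(750,300),interpolation=2)
for i in range(0,250,10): cv2.line(a,(i*3,0),(i*3,12 if i%50==20 else 5),(0,0,255),1)
for i in range(0,100,10): cv2.line(a,(0,i*3),(5,i*3),(0,0,255),1)
cv2.imwrite("pics/w1z.png",a)
```

```text
(no output)
```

View pics/w1z.png

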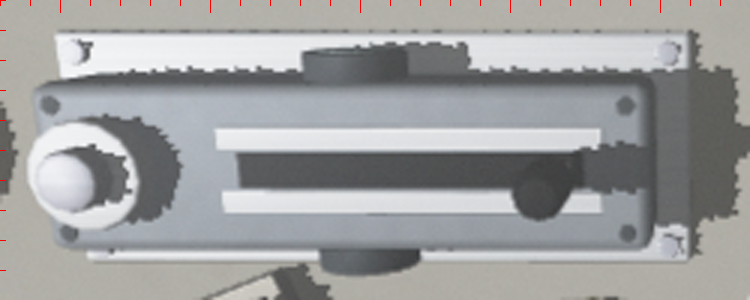

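Run:
```python
from fit import *
np.set_printoptions(precision=4,suppress=True)
w=dict(np.load("w1.npz")); p=eyes.camera("top")
C=[((-.042,.112),(329.8,233.5)),((.042,.112),(316.3,202.4)),((.042,-.112),(399.5,168.7)),((-.042,-.112),(413,198))]
top=[(p,(*b,.006),np.array(u)) for b,u in C]
wr=[(w,(.042,.112,.006),np.array((98.7,126))),(w,(.042,-.112,.006),np.array((309.3,126))),(w,(-.042,-.112,.006),np.array((309.3,201))),(w,(0,.078,.067),np.array((101,174.3)))]
for o in(wr,top+wr):
    v,r,W=fit(o); print(v,np.degrees(v[2])); print(r)
    k=onz(w,(260,179),.087); d=k[:2]-v[:2]; h=np.array([np.cos(v[2]),np.sin(v[2])]); print("lever",k,"boxy",d@h,"boxx",d@[h[1],-h[0]],"lock",W((0,.078,.067)),"axis",h)
s=sensors.read_state(); d=s["ee_pos"][:2]-v[:2]; print("tcp",d@h,d@[h[1],-h[0]])
```

```text
[ 0.4925 -0.2317  1.9472] 111.56425278030687
[[-1.6198 -1.081 ]
 [ 0.3733 -0.7445]
 [ 0.6218  1.0786]
 [ 0.001   1.0187]]
lever [ 0.5193 -0.2971  0.087 ] boxy -0.07066999174455725 boxx 0.0009334064088705809 lock [ 0.4638 -0.1592  0.067 ] axis [-0.3675  0.93  ]
[ 0.4924 -0.2318  1.948 ] 111.61343243646272
[[-0.5145  0.2882]
 [-0.2414 -0.1636]
 [ 0.082  -1.3684]
 [ 0.1023  0.6044]
 [-1.5711 -0.8925]
 [ 0.3943 -0.7415]
 [ 0.7066  1.0814]
 [ 0.0912  1.1971]]
lever [ 0.5193 -0.2971  0.087 ] boxy -0.07061262562648178 boxx 0.0009719745330062095 lock [ 0.4637 -0.1593  0.067 ] axis [-0.3683  0.9297]
tcp -0.11993053566324727 -0.004530525480300305
```

Call:
arm_command(steps=[{"slide":[0.002,0.001,-0.02],"grip":0},{"slide":[0.002,0.001,-0.02],"grip":0},{"slide":[0,0,-0.02],"grip":0},{"slide":[0,0,-0.02],"grip":0},{"slide":[0,0,-0.02],"grip":0},{"slide":[0,0,-0.02],"grip":0},{"slide":[0,0,-0.02],"grip":0},{"slide":[0,0,-0.018],"grip":0}])

```text
schema error: expected keys rot, slide, grip
```

```bash
cat > q.py <<'E'
from h import *
import sys
np.set_printoptions(precision=4,suppress=True)
v=np.array([.4924,-.2318]); a=1.948; h=np.array([np.cos(a),np.sin(a)]); n=np.array([h[1],-h[0]])
F=[]
s=sensors.read_state(); d=s["ee_pos"][:2]-v; f=s["ft_force"]
print("t",s["time"],"boxy",d@h,"boxx",d@n,"z",s["ee_pos"][2],"F along",f[:2]@h,"Fx",f[:2]@n,"Fz",f[2],"nominal joint if touching",d@h+.023+.07,"w",s["width"])
E
python3 q.py
```

```text
t 2.2 boxy -0.11994001009930387 boxx -0.004504417967917417 z 0.22249645843510107 F along 0.4452792859454035 Fx -0.3083596122062739 Fz -0.11397402182540013 nominal joint if touching -0.026940010099303857 w 0.0014371407609806112
```

Call:
arm_command(steps=[{"slide":[0.002,0.001,-0.02],"rot":[0,0,0],"grip":0},{"slide":[0.002,0.001,-0.02],"rot":[0,0,0],"grip":0},{"slide":[0,0,-0.02],"rot":[0,0,0],"grip":0},{"slide":[0,0,-0.02],"rot":[0,0,0],"grip":0},{"slide":[0,0,-0.02],"rot":[0,0,0],"grip":0},{"slide":[0,0,-0.02],"rot":[0,0,0],"grip":0},{"slide":[0,0,-0.02],"rot":[0,0,0],"grip":0},{"slide":[0,0,-0.018],"rot":[0,0,0],"grip":0}])

```text
time: 3.2
ee_pos: [0.5367, -0.3423, 0.0632]
eef_rot: [0.982, 0.188, -0.0, -0.0]
ft_force: [-0.3, -0.2, 0.6]
width: 0.0005
grip_force: 0.0
```

```bash
python3 q.py
python3 - <<'E'
from h import *
p=eyes.camera("wrist"); cv2.imwrite("pics/w2.png",p["pixels"][:,:,::-1])
E
```

```text
t 3.2 boxy -0.11907182763871785 boxx 0.00047979948321283237 z 0.06316728087404994 F along -0.11648946983401433 Fx -0.36688353397972223 Fz 0.5882762527577506 nominal joint if touching -0.026071827638717848 w 0.00045228170029360795
```

View pics/w2.png

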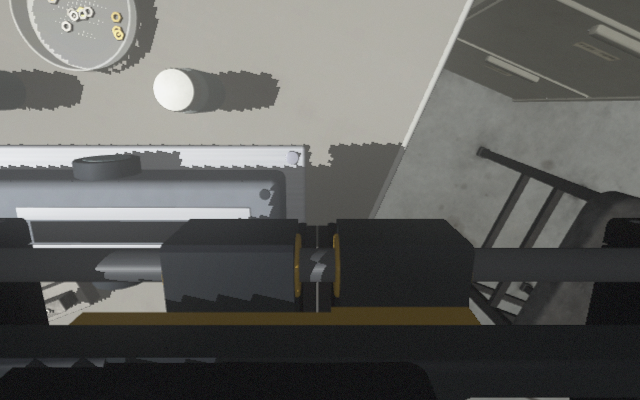

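The fingers are shut behind the box's home end, clear of everything. I advance into the lead-in.

Call:
arm_command(steps=[{"slide":[-0.0014,0.0035,0],"rot":[0,0,0],"grip":0},{"slide":[-0.0014,0.0035,0],"rot":[0,0,0],"grip":0},{"slide":[-0.0014,0.0035,0],"rot":[0,0,0],"grip":0},{"slide":[-0.0014,0.0035,0],"rot":[0,0,0],"grip":0},{"slide":[-0.0014,0.0035,0],"rot":[0,0,0],"grip":0},{"slide":[-0.0014,0.0035,0],"rot":[0,0,0],"grip":0},{"slide":[-0.0014,0.0035,0],"rot":[0,0,0],"grip":0},{"slide":[-0.0014,0.0035,0],"rot":[0,0,0],"grip":0}])

```text
time: 4.25
ee_pos: [0.5255, -0.3141, 0.0646]
eef_rot: [0.982, 0.188, 0.0, 0.0]
ft_force: [0.6, 0.3, -0.3]
width: 0.0006
grip_force: 0.0
```

```bash
python3 q.py
python3 - <<'E'
from h import *
for c in ("side","wrist"):
    p=eyes.camera(c)
    if c=="side": save(p,"s3")
    print([(np.round(r["bbox"],1),r["conf"]) for r in eyes.look_for("lever_top",p)])
a=cv2.imread("pics/s3.png")[120:270,230:430]; cv2.imwrite("pics/s3z.png",cv2.resize(a,(800,600),interpolation=2))
E
```

```text
t 4.25 boxy -0.08874663078086548 boxx 0.0004680036104383718 z 0.0645560980087171 F along 0.08258598882788304 Fx 0.6571846930973219 Fz -0.2974815825323044 nominal joint if touching 0.004253369219134523 w 0.000601219439595653
[(array([338.4, 161.4, 344.2, 179.5]), 0.56)]
[]
```

View pics/s3z.png

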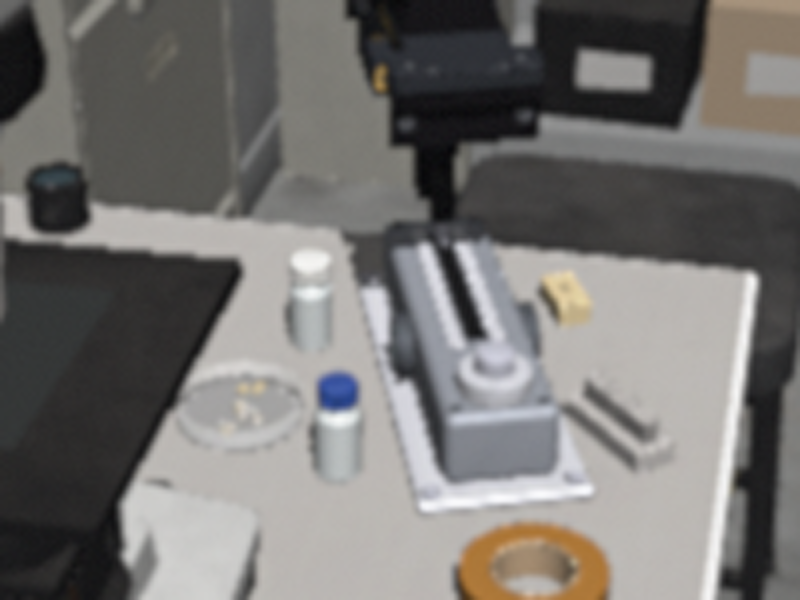

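The side view shows the knob (around column 341, rows 161–179 full frame) right in front of the finger, with the slot empty ahead. I push on in small steps.

```bash
cat >> q.py <<'E'
if len(sys.argv)>1:
    p=eyes.camera("side"); b=[r["bbox"] for r in eyes.look_for("lever_top",p) if r["conf"]>.3]
    # knob bottom centre/top rows for joint candidates
    P=lambda j,z:proj(p,np.append(v+h*(-.07+j),z))
    js=np.linspace(0,.096,97)
    for x in b[:2]:
        t=[P(j,.087)[1]-2.5 for j in js]
        print("side bbox",np.round(x,1),"joint from top row",np.interp(x[1],t,js),"from col",np.interp((x[0]+x[2])/2,[P(j,.075)[0] for j in js],js))
E
python3 q.py 1
```

```text
t 4.45 boxy -0.08904905609229555 boxx 0.00044996318614058905 z 0.06462386991026617 F along -0.46292934466009106 Fx 0.37213617435361956 Fz -1.0362915449111056 nominal joint if touching 0.003950943907704452 w 0.0006029102210326443
side bbox [337.5 160.4 346.6 180.1] joint from top row 0.0 from col 0.02563162046550097
```

Call:
arm_command(steps=[{"slide":[-0.0004,0.0009,0],"rot":[0,0,0],"grip":0},{"slide":[-0.0004,0.0009,0],"rot":[0,0,0],"grip":0},{"slide":[-0.0004,0.0009,0],"rot":[0,0,0],"grip":0},{"slide":[-0.0004,0.0009,0],"rot":[0,0,0],"grip":0},{"slide":[-0.0004,0.0009,0],"rot":[0,0,0],"grip":0},{"slide":[-0.0004,0.0009,0],"rot":[0,0,0],"grip":0},{"slide":[-0.0004,0.0009,0],"rot":[0,0,0],"grip":0},{"slide":[-0.0004,0.0009,0],"rot":[0,0,0],"grip":0}])

```text
time: 5.55
ee_pos: [0.5225, -0.3071, 0.0646]
eef_rot: [0.982, 0.188, 0.0, 0.0]
ft_force: [1.1, -1.3, -1.0]
width: 0.0003
grip_force: 0.4
```

```bash
python3 q.py 1
```

```text
t 5.55 boxy -0.08108619468783212 boxx 0.0002384947438345413 z 0.06464585484233697 F along -1.6026398504956374 Fx 0.5320050999783518 Fz -0.9982512354081559 nominal joint if touching 0.011913805312167881 w 0.0003258389081530873
```

Call:
arm_command(steps=[{"slide":[-0.0002,0.0005,0],"rot":[0,0,0],"grip":0},{"slide":[-0.0002,0.0005,0],"rot":[0,0,0],"grip":0},{"slide":[-0.0002,0.0005,0],"rot":[0,0,0],"grip":0},{"slide":[-0.0002,0.0005,0],"rot":[0,0,0],"grip":0},{"slide":[-0.0002,0.0005,0],"rot":[0,0,0],"grip":0},{"slide":[-0.0002,0.0005,0],"rot":[0,0,0],"grip":0},{"slide":[-0.0002,0.0005,0],"rot":[0,0,0],"grip":0},{"slide":[-0.0002,0.0005,0],"rot":[0,0,0],"grip":0}])

```text
time: 6.65
ee_pos: [0.5208, -0.3031, 0.0646]
eef_rot: [0.982, 0.188, 0.0, 0.0]
ft_force: [0.3, -0.4, 0.9]
width: 0.0003
grip_force: 0.4
```

```bash
python3 q.py
```

```text
t 6.65 boxy -0.07678758875527444 boxx 0.00015898150552536426 z 0.06459172837395871 F along -0.4429400789337561 Fx 0.12020100118913069 Fz 0.8884615080462298 nominal joint if touching 0.016212411244725562 w 0.00032160016883782427
```

Call:
arm_command(steps=[{"slide":[-0.0002,0.0005,0],"rot":[0,0,0],"grip":0},{"slide":[-0.0002,0.0005,0],"rot":[0,0,0],"grip":0},{"slide":[-0.0002,0.0005,0],"rot":[0,0,0],"grip":0},{"slide":[-0.0002,0.0005,0],"rot":[0,0,0],"grip":0},{"slide":[0,0,0],"rot":[0,0,0],"grip":0},{"slide":[0,0,0],"rot":[0,0,0],"grip":0},{"slide":[0,0,0],"rot":[0,0,0],"grip":0},{"slide":[0,0,0],"rot":[0,0,0],"grip":0}])

```text
time: 7.65
ee_pos: [0.52, -0.3012, 0.0645]
eef_rot: [0.982, 0.188, -0.0, 0.0]
ft_force: [0.5, -0.5, -0.2]
width: 0.0009
grip_force: 0.1
```

```bash
python3 q.py
```

```text
t 7.65 boxy -0.07463388743419888 boxx 6.878108183641253e-05 z 0.06452489634185953 F along -0.6400751994061566 Fx 0.23853070405690482 Fz -0.15414446895980147 nominal joint if touching 0.018366112565801125 w 0.0008631879713761567
```

Call:
arm_command(steps=[{"slide":[-0.0002,0.0005,0],"rot":[0,0,0],"grip":0},{"slide":[-0.0002,0.0005,0],"rot":[0,0,0],"grip":0},{"slide":[-0.0002,0.0005,0],"rot":[0,0,0],"grip":0},{"slide":[-0.0002,0.0005,0],"rot":[0,0,0],"grip":0},{"slide":[0,0,0],"rot":[0,0,0],"grip":0},{"slide":[0,0,0],"rot":[0,0,0],"grip":0},{"slide":[0,0,0],"rot":[0,0,0],"grip":0},{"slide":[0,0,0],"rot":[0,0,0],"grip":0}])

```text
time: 8.65
ee_pos: [0.5192, -0.2992, 0.0646]
eef_rot: [0.982, 0.188, 0.0, 0.0]
ft_force: [0.5, -1.5, -1.0]
width: 0.001
grip_force: 0.9
```

```bash
python3 q.py
```

```text
t 8.65 boxy -0.0725839958428204 boxx 9.42470942474294e-05 z 0.06458516022686081 F along -1.59789697572376 Fx -0.0990304227195011 Fz -0.9899463384779394 nominal joint if touching 0.02041600415717961 w 0.000951458724165824
```

Call:
arm_command(steps=[{"slide":[-0.0002,0.0005,0],"rot":[0,0,0],"grip":0},{"slide":[-0.0002,0.0005,0],"rot":[0,0,0],"grip":0},{"slide":[-0.0002,0.0005,0],"rot":[0,0,0],"grip":0},{"slide":[-0.0002,0.0005,0],"rot":[0,0,0],"grip":0},{"slide":[0,0,0],"rot":[0,0,0],"grip":0},{"slide":[0,0,0],"rot":[0,0,0],"grip":0},{"slide":[0,0,0],"rot":[0,0,0],"grip":0},{"slide":[0,0,0],"rot":[0,0,0],"grip":0}])

```text
time: 9.65
ee_pos: [0.5184, -0.2971, 0.0646]
eef_rot: [0.982, 0.188, -0.0, -0.0]
ft_force: [-0.1, -2.3, -1.0]
width: 0.0003
grip_force: 1.4
```

```bash
python3 q.py 1
```

```text
t 9.65 boxy -0.07026537366565042 boxx 0.00010795448715407456 z 0.06458946683365138 F along -2.085197192397002 Fx -0.9318213120520852 Fz -0.9656649732647623 nominal joint if touching 0.02273462633434959 w 0.0003213801945971856
side bbox [339.9 163.  346.8 184.4] joint from top row 0.009144046511213125 from col 0.04079979393981169
```

Call:
arm_command(steps=[{"slide":[-0.0002,0.0005,0],"rot":[0,0,0],"grip":0},{"slide":[-0.0002,0.0005,0],"rot":[0,0,0],"grip":0},{"slide":[-0.0002,0.0005,0],"rot":[0,0,0],"grip":0},{"slide":[-0.0002,0.0005,0],"rot":[0,0,0],"grip":0},{"slide":[0,0,0],"rot":[0,0,0],"grip":0},{"slide":[0,0,0],"rot":[0,0,0],"grip":0},{"slide":[0,0,0],"rot":[0,0,0],"grip":0},{"slide":[0,0,0],"rot":[0,0,0],"grip":0}])

```text
time: 10.75
ee_pos: [0.5175, -0.2949, 0.0645]
eef_rot: [0.982, 0.188, -0.0, -0.0]
ft_force: [-0.0, -0.5, 1.0]
width: 0.0005
grip_force: 0.4
```

```bash
python3 q.py
```

```text
t 10.75 boxy -0.06793191103151595 boxx 0.00012797544736518389 z 0.06446837597588084 F along -0.4162609969563437 Fx -0.1744582629227541 Fz 0.9871403633059197 nominal joint if touching 0.025068088968484052 w 0.0005235674489743515
```

Call:
arm_command(steps=[{"slide":[-0.0002,0.0005,0],"rot":[0,0,0],"grip":0},{"slide":[-0.0002,0.0005,0],"rot":[0,0,0],"grip":0},{"slide":[-0.0002,0.0005,0],"rot":[0,0,0],"grip":0},{"slide":[-0.0002,0.0005,0],"rot":[0,0,0],"grip":0},{"slide":[0,0,0],"rot":[0,0,0],"grip":0},{"slide":[0,0,0],"rot":[0,0,0],"grip":0},{"slide":[0,0,0],"rot":[0,0,0],"grip":0},{"slide":[0,0,0],"rot":[0,0,0],"grip":0}])

```text
time: 11.75
ee_pos: [0.5168, -0.293, 0.0645]
eef_rot: [0.982, 0.188, -0.0, -0.0]
ft_force: [0.4, 0.1, 0.3]
width: 0.0005
grip_force: 0.0
```

```bash
python3 q.py 1
```

```text
t 11.75 boxy -0.06582543816222802 boxx 0.00011990154122839731 z 0.06448314676621314 F along -0.06792397833275078 Fx 0.38282272163043146 Fz 0.34909774571780644 nominal joint if touching 0.027174561837771984 w 0.000490353898704884
```

First click: the push dropped to nothing at nominal 0.025–0.027. Now towards the second.

Call:
arm_command(steps=[{"slide":[-0.0005,0.0012,0],"rot":[0,0,0],"grip":0},{"slide":[-0.0005,0.0012,0],"rot":[0,0,0],"grip":0},{"slide":[-0.0005,0.0012,0],"rot":[0,0,0],"grip":0},{"slide":[-0.0005,0.0012,0],"rot":[0,0,0],"grip":0},{"slide":[-0.0003,0.0008,0],"rot":[0,0,0],"grip":0},{"slide":[0,0,0],"rot":[0,0,0],"grip":0},{"slide":[0,0,0],"rot":[0,0,0],"grip":0},{"slide":[0,0,0],"rot":[0,0,0],"grip":0}])

```text
time: 12.85
ee_pos: [0.5145, -0.2876, 0.0646]
eef_rot: [0.982, 0.188, 0.0, 0.0]
ft_force: [0.5, -0.3, 0.4]
width: 0.0004
grip_force: 0.0
```

```bash
python3 q.py 1
```

```text
t 12.85 boxy -0.060052065432370294 boxx -2.5625834790079954e-05 z 0.06458310427240295 F along -0.43757233702484916 Fx 0.3635379409507898 Fz 0.37758073070929704 nominal joint if touching 0.03294793456762971 w 0.00043161739666850677
side bbox [321.5 168.6 376.4 250.2] joint from top row 0.034861070546614165 from col 0.096
side bbox [373.  210.1 401.1 238.2] joint from top row 0.096 from col 0.096
```

Call:
arm_command(steps=[{"slide":[-0.0005,0.0012,0],"rot":[0,0,0],"grip":0},{"slide":[-0.0005,0.0012,0],"rot":[0,0,0],"grip":0},{"slide":[-0.0003,0.0008,0],"rot":[0,0,0],"grip":0},{"slide":[0,0,0],"rot":[0,0,0],"grip":0},{"slide":[0,0,0],"rot":[0,0,0],"grip":0},{"slide":[0,0,0],"rot":[0,0,0],"grip":0},{"slide":[0,0,0],"rot":[0,0,0],"grip":0},{"slide":[0,0,0],"rot":[0,0,0],"grip":0}])

```text
time: 13.95
ee_pos: [0.5132, -0.2844, 0.0646]
eef_rot: [0.982, 0.188, 0.0, 0.0]
ft_force: [0.3, -0.8, -0.3]
width: 0.0008
grip_force: 0.5
```

```bash
python3 q.py
```

```text
t 13.95 boxy -0.05661394842538698 boxx -2.2479869502314255e-05 z 0.064594555534185 F along -0.8817368577620323 Fx 0.01943820125032054 Fz -0.27818200190467857 nominal joint if touching 0.036386051574613026 w 0.0007808411956781232
```

Call:
arm_command(steps=[{"slide":[-0.0002,0.0005,0],"rot":[0,0,0],"grip":0},{"slide":[-0.0002,0.0005,0],"rot":[0,0,0],"grip":0},{"slide":[-0.0002,0.0005,0],"rot":[0,0,0],"grip":0},{"slide":[0,0,0],"rot":[0,0,0],"grip":0},{"slide":[0,0,0],"rot":[0,0,0],"grip":0},{"slide":[0,0,0],"rot":[0,0,0],"grip":0},{"slide":[0,0,0],"rot":[0,0,0],"grip":0},{"slide":[0,0,0],"rot":[0,0,0],"grip":0}])

```text
time: 14.95
ee_pos: [0.5127, -0.2829, 0.0646]
eef_rot: [0.982, 0.188, 0.0, 0.0]
ft_force: [1.8, -4.8, -0.5]
width: 0.0003
grip_force: 2.3
```

```bash
python3 q.py
```

```text
t 14.95 boxy -0.05497566094397079 boxx 6.3297980723261735e-06 z 0.0646384154861463 F along -5.1462615243593595 Fx -0.06175670434412192 Fz -0.5250396852765179 nominal joint if touching 0.03802433905602921 w 0.0002840444596419695
```

Call:
arm_command(steps=[{"slide":[-0.0002,0.0005,0],"rot":[0,0,0],"grip":0},{"slide":[-0.0002,0.0005,0],"rot":[0,0,0],"grip":0},{"slide":[-0.0002,0.0005,0],"rot":[0,0,0],"grip":0},{"slide":[0,0,0],"rot":[0,0,0],"grip":0},{"slide":[0,0,0],"rot":[0,0,0],"grip":0},{"slide":[0,0,0],"rot":[0,0,0],"grip":0},{"slide":[0,0,0],"rot":[0,0,0],"grip":0},{"slide":[0,0,0],"rot":[0,0,0],"grip":0}])

```text
time: 15.95
ee_pos: [0.5119, -0.2811, 0.0645]
eef_rot: [0.982, 0.188, -0.0, -0.0]
ft_force: [1.0, -1.4, 0.5]
width: 0.0002
grip_force: 0.6
```

```bash
python3 q.py
```

```text
t 15.95 boxy -0.053073637566829826 boxx -1.2527830467194579e-05 z 0.06446729001348095 F along -1.6942520059496 Fx 0.3875096747755026 Fz 0.526878395112377 nominal joint if touching 0.03992636243317018 w 0.00018610259007955017
```

Call:
arm_command(steps=[{"slide":[-0.0002,0.0005,0],"rot":[0,0,0],"grip":0},{"slide":[-0.0002,0.0005,0],"rot":[0,0,0],"grip":0},{"slide":[-0.0002,0.0005,0],"rot":[0,0,0],"grip":0},{"slide":[0,0,0],"rot":[0,0,0],"grip":0},{"slide":[0,0,0],"rot":[0,0,0],"grip":0},{"slide":[0,0,0],"rot":[0,0,0],"grip":0},{"slide":[0,0,0],"rot":[0,0,0],"grip":0},{"slide":[0,0,0],"rot":[0,0,0],"grip":0}])

```text
time: 16.95
ee_pos: [0.5114, -0.2797, 0.0645]
eef_rot: [0.982, 0.188, -0.0, -0.0]
ft_force: [0.7, -0.5, 0.4]
width: 0.0005
grip_force: 0.5
```

```bash
python3 q.py
```

```text
t 16.95 boxy -0.051549429088747774 boxx -2.0650539683525957e-05 z 0.06452280327725689 F along -0.6981852420088734 Fx 0.4979581273846179 Fz 0.37813818685549505 nominal joint if touching 0.04145057091125223 w 0.0004593934612333902
```

Call:
arm_command(steps=[{"slide":[-0.0002,0.0005,0],"rot":[0,0,0],"grip":0},{"slide":[-0.0002,0.0005,0],"rot":[0,0,0],"grip":0},{"slide":[0,0,0],"rot":[0,0,0],"grip":0},{"slide":[0,0,0],"rot":[0,0,0],"grip":0},{"slide":[0,0,0],"rot":[0,0,0],"grip":0},{"slide":[0,0,0],"rot":[0,0,0],"grip":0},{"slide":[0,0,0],"rot":[0,0,0],"grip":0},{"slide":[0,0,0],"rot":[0,0,0],"grip":0}])

```text
time: 17.95
ee_pos: [0.511, -0.2788, 0.0645]
eef_rot: [0.982, 0.188, -0.0, -0.0]
ft_force: [0.4, 0.2, 0.1]
width: 0.0007
grip_force: 0.2
```

```bash
python3 q.py
```

```text
t 17.95 boxy -0.05051325894581806 boxx -4.834695369022011e-05 z 0.06451280591830612 F along 0.040077368137866144 Fx 0.44288037347344456 Fz 0.07340511465760242 nominal joint if touching 0.042486741054181945 w 0.0007290102216525526
```

Call:
arm_command(steps=[{"slide":[-0.0002,0.0005,0],"rot":[0,0,0],"grip":0},{"slide":[-0.0002,0.0005,0],"rot":[0,0,0],"grip":0},{"slide":[0,0,0],"rot":[0,0,0],"grip":0},{"slide":[0,0,0],"rot":[0,0,0],"grip":0},{"slide":[0,0,0],"rot":[0,0,0],"grip":0},{"slide":[0,0,0],"rot":[0,0,0],"grip":0},{"slide":[0,0,0],"rot":[0,0,0],"grip":0},{"slide":[0,0,0],"rot":[0,0,0],"grip":0}])

```text
time: 18.95
ee_pos: [0.5106, -0.2778, 0.0645]
eef_rot: [0.982, 0.188, -0.0, -0.0]
ft_force: [-0.8, -0.4, -0.4]
width: 0.0005
grip_force: 0.0
```

```bash
python3 q.py
```

```text
t 18.95 boxy -0.04947447528838609 boxx -5.82993898148858e-05 z 0.06450909634098234 F along -0.045772462284288655 Fx -0.8600523710726359 Fz -0.43385763872277294 nominal joint if touching 0.04352552471161392 w 0.000503054772078551
```

Run:
```python
from h import *
v=np.array([.4924,-.2318]); a=1.948; h=np.array([np.cos(a),np.sin(a)])
p=eyes.camera("side"); a=p["pixels"][130:270,310:390,::-1]
a=cv2.resize(a,(480,840),interpolation=2)[:600]
for j,c in((.030,(0,0,255)),(.046,(0,255,0)),(.062,(255,0,0))):
    for z in(.087,.059):
        q=(proj(p,np.append(v+h*(-.07+j),z))-[310,130])*6; cv2.circle(a,tuple(int(t) for t in q),4,c,1)
cv2.imwrite("pics/s4.png",a)
```

```text
(no output)
```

View pics/s4.png

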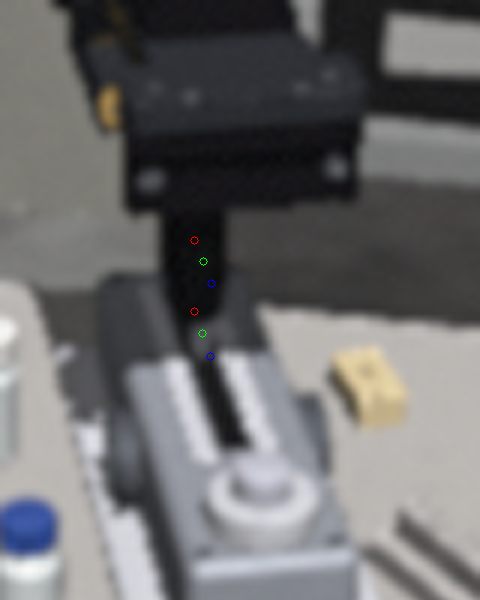

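The knob sits on the green marks (around (203,262)–(203,333) in the crop), so it is in the second click. Now the third.

Call:
arm_command(steps=[{"slide":[-0.0006,0.0015,0],"rot":[0,0,0],"grip":0},{"slide":[-0.0006,0.0015,0],"rot":[0,0,0],"grip":0},{"slide":[-0.0006,0.0015,0],"rot":[0,0,0],"grip":0},{"slide":[-0.0006,0.0015,0],"rot":[0,0,0],"grip":0},{"slide":[-0.0006,0.0015,0],"rot":[0,0,0],"grip":0},{"slide":[-0.0006,0.0015,0],"rot":[0,0,0],"grip":0},{"slide":[-0.0006,0.0015,0],"rot":[0,0,0],"grip":0},{"slide":[0,0,0],"rot":[0,0,0],"grip":0}])

```text
time: 20.0
ee_pos: [0.5066, -0.2677, 0.0647]
eef_rot: [0.982, 0.188, 0.0, 0.0]
ft_force: [1.9, -2.6, -1.3]
width: 0.0001
grip_force: 1.9
```

```bash
python3 q.py
```

```text
t 20.0 boxy -0.03858103432628586 boxx -6.103636773110554e-05 z 0.06467859138869737 F along -3.099570565904249 Fx 0.8628183611504164 Fz -1.2832126771991068 nominal joint if touching 0.05441896567371415 w 7.745715536892976e-05
```

Call:
arm_command(steps=[{"slide":[-0.0002,0.0005,0],"rot":[0,0,0],"grip":0},{"slide":[-0.0002,0.0005,0],"rot":[0,0,0],"grip":0},{"slide":[-0.0002,0.0005,0],"rot":[0,0,0],"grip":0},{"slide":[-0.0002,0.0005,0],"rot":[0,0,0],"grip":0},{"slide":[0,0,0],"rot":[0,0,0],"grip":0},{"slide":[0,0,0],"rot":[0,0,0],"grip":0},{"slide":[0,0,0],"rot":[0,0,0],"grip":0},{"slide":[0,0,0],"rot":[0,0,0],"grip":0}])

```text
time: 21.0
ee_pos: [0.5055, -0.2651, 0.0645]
eef_rot: [0.982, 0.188, -0.0, -0.0]
ft_force: [-0.3, -0.5, 0.5]
width: 0.0003
grip_force: 0.4
```

```bash
python3 q.py
```

```text
t 21.0 boxy -0.03582894282237992 boxx -6.795257694629153e-05 z 0.06449866449754774 F along -0.3448909655601362 Fx -0.5031921919884942 Fz 0.5344306840414821 nominal joint if touching 0.05717105717762009 w 0.0003092291619333159
```

Call:
arm_command(steps=[{"slide":[-0.0002,0.0005,0],"rot":[0,0,0],"grip":0},{"slide":[-0.0002,0.0005,0],"rot":[0,0,0],"grip":0},{"slide":[-0.0002,0.0005,0],"rot":[0,0,0],"grip":0},{"slide":[0,0,0],"rot":[0,0,0],"grip":0},{"slide":[0,0,0],"rot":[0,0,0],"grip":0},{"slide":[0,0,0],"rot":[0,0,0],"grip":0},{"slide":[0,0,0],"rot":[0,0,0],"grip":0},{"slide":[0,0,0],"rot":[0,0,0],"grip":0}])

```text
time: 22.0
ee_pos: [0.505, -0.2637, 0.0645]
eef_rot: [0.982, 0.188, -0.0, -0.0]
ft_force: [-0.3, -0.1, -0.2]
width: 0.0007
grip_force: 0.1
```

```bash
python3 q.py
```

```text
t 22.0 boxy -0.03432589289758252 boxx -7.224582753518797e-05 z 0.06452132060585668 F along -0.0003503575489840603 Fx -0.32581714862956335 Fz -0.23756585441943517 nominal joint if touching 0.05867410710241749 w 0.0007176444298355202
```

Call:
arm_command(steps=[{"slide":[-0.0002,0.0005,0],"rot":[0,0,0],"grip":0},{"slide":[-0.0002,0.0005,0],"rot":[0,0,0],"grip":0},{"slide":[0,0,0],"rot":[0,0,0],"grip":0},{"slide":[0,0,0],"rot":[0,0,0],"grip":0},{"slide":[0,0,0],"rot":[0,0,0],"grip":0},{"slide":[0,0,0],"rot":[0,0,0],"grip":0},{"slide":[0,0,0],"rot":[0,0,0],"grip":0},{"slide":[0,0,0],"rot":[0,0,0],"grip":0}])

```text
time: 23.0
ee_pos: [0.5046, -0.2628, 0.0645]
eef_rot: [0.982, 0.188, -0.0, -0.0]
ft_force: [-0.9, 0.1, 0.0]
width: 0.0004
grip_force: 0.1
```

```bash
python3 q.py
```

```text
t 23.0 boxy -0.03332383721534393 boxx -0.00012977115738279092 z 0.06453800779985652 F along 0.40009665341994394 Fx -0.8441784935874443 Fz 0.036673029312897634 nominal joint if touching 0.059676162784656074 w 0.00042717368182432946
```

Call:
arm_command(steps=[{"slide":[-0.0002,0.0005,0],"rot":[0,0,0],"grip":0},{"slide":[-0.0002,0.0005,0],"rot":[0,0,0],"grip":0},{"slide":[-0.0002,0.0005,0],"rot":[0,0,0],"grip":0},{"slide":[0,0,0],"rot":[0,0,0],"grip":0},{"slide":[0,0,0],"rot":[0,0,0],"grip":0},{"slide":[0,0,0],"rot":[0,0,0],"grip":0},{"slide":[0,0,0],"rot":[0,0,0],"grip":0},{"slide":[0,0,0],"rot":[0,0,0],"grip":0}])

```text
time: 24.0
ee_pos: [0.504, -0.2614, 0.0646]
eef_rot: [0.982, 0.188, 0.0, 0.0]
ft_force: [-0.8, 0.2, 0.5]
width: 0.0006
grip_force: 0.0
```

Call:
arm_command(steps=[{"slide":[0.003,-0.0075,0],"rot":[0,0,0],"grip":0},{"slide":[0.003,-0.0075,0],"rot":[0,0,0],"grip":0},{"slide":[0.003,-0.0075,0],"rot":[0,0,0],"grip":0},{"slide":[0,0,0.02],"rot":[0,0,0],"grip":0},{"slide":[0,0,0.03],"rot":[0,0,0],"grip":0},{"slide":[0,0,0.03],"rot":[0,0,0],"grip":0},{"slide":[0,0,0.03],"rot":[0,0,0],"grip":0},{"slide":[0,0,0.03],"rot":[0,0,0],"grip":0}])

```text
time: 25.0
ee_pos: [0.513, -0.2843, 0.2056]
eef_rot: [0.982, 0.188, 0.0, 0.0]
ft_force: [1.0, -0.8, -1.0]
width: 0.0004
grip_force: 0.0
```

```bash
python3 q.py
python3 - <<'E'
from h import *
v=np.array([.4924,-.2318]); a=1.948; h=np.array([np.cos(a),np.sin(a)]);n=np.array([h[1],-h[0]])
for c in("wrist","side"):
    p=eyes.camera(c); save(p,c+"5")
    for N,z in(("lever_top",.08),("lock_top",.067)):
        for r in eyes.look_for(N,p)[:2]:
            b=r["bbox"]; k=onz(p,((b[0]+b[2])/2,(b[1]+b[3])/2),z)[:2]-v; print(c,N,np.round(b),r["conf"],"boxy",k@h,"x",k@n)
    if c=="wrist":
        a=p["pixels"][:,:,::-1].copy()
        for j,cl in((.046,(0,255,0)),(.062,(255,0,0)),(.078,(0,0,255))):
            q=proj(p,np.append(v+h*(-.07+j),.087)); cv2.circle(a,tuple(int(t) for t in q),2,cl,-1)
        cv2.imwrite("pics/w5.png",a)
E
```

```text
t 25.0 boxy -0.056440265489403764 boxx -0.0001728233587731033 z 0.20559319333494935 F along -1.118668034450057 Fx 0.5886176810427488 Fz -0.9711678934471166 nominal joint if touching 0.03655973451059624 w 0.00036448756988584065
wrist lever_top [254. 174. 280. 196.] 0.7 boxy -0.015497100531887688 x 0.0003190969405680631
wrist lock_top [150. 170. 177. 196.] 0.71 boxy 0.0764683209226913 x -0.0008629567794782759
wrist lock_top [212. 215. 229. 221.] 0.29 boxy 0.029090258344492748 x -0.032537993370269705
side lever_top [343. 175. 351. 195.] 0.43 boxy 0.010948401723415943 x -7.607649019924674e-06
side lock_top [350. 208. 357. 214.] 0.65 boxy 0.08576751081786023 x 0.0017110232661295163
```

View pics/w5.png

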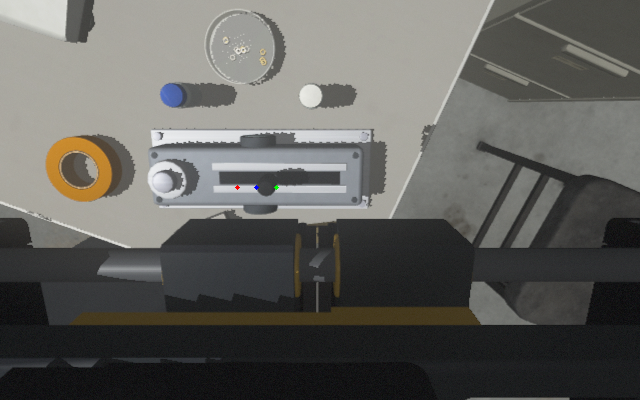

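The blue dot (third click) is at (257,187) and the knob at (266,187). The lever therefore stopped near 0.055, just past the crest, and has not dropped in. The finger is thinner than I assumed: true joint ≈ nominal − 5.5 mm. I go back down behind the knob and push to about 0.060.

Call:
arm_command(steps=[{"slide":[0,0,-0.03],"rot":[0,0,0],"grip":0},{"slide":[0,0,-0.03],"rot":[0,0,0],"grip":0},{"slide":[0,0,-0.03],"rot":[0,0,0],"grip":0},{"slide":[0,0,-0.03],"rot":[0,0,0],"grip":0},{"slide":[0,0,-0.02],"rot":[0,0,0],"grip":0},{"slide":[-0.003,0.0075,0],"rot":[0,0,0],"grip":0},{"slide":[-0.003,0.0075,0],"rot":[0,0,0],"grip":0},{"slide":[-0.002,0.005,0],"rot":[0,0,0],"grip":0}])

```text
time: 26.3
ee_pos: [0.5054, -0.2633, 0.0656]
eef_rot: [0.982, 0.188, 0.001, 0.0]
ft_force: [0.2, -0.6, 0.9]
width: 0.0007
grip_force: 0.0
```

Call:
arm_command(steps=[{"slide":[-0.0004,0.0009,0],"rot":[0,0,0],"grip":0},{"slide":[-0.0004,0.0009,0],"rot":[0,0,0],"grip":0},{"slide":[-0.0004,0.0009,0],"rot":[0,0,0],"grip":0},{"slide":[-0.0002,0.0005,0],"rot":[0,0,0],"grip":0},{"slide":[-0.0002,0.0005,0],"rot":[0,0,0],"grip":0},{"slide":[0,0,0],"rot":[0,0,0],"grip":0},{"slide":[0,0,0],"rot":[0,0,0],"grip":0},{"slide":[0,0,0],"rot":[0,0,0],"grip":0}])

```text
time: 27.3
ee_pos: [0.5034, -0.2602, 0.0646]
eef_rot: [0.982, 0.188, 0.0, 0.0]
ft_force: [-0.3, 0.2, -0.2]
width: 0.0006
grip_force: 0.0
```

```bash
python3 q.py
```

```text
t 27.3 boxy -0.030458928636380417 boxx -0.0002323528101704286 z 0.06455886052791157 F along 0.2824922556803987 Fx -0.2074412956467977 Fz -0.15574360388640834 nominal joint if touching 0.06254107136361958 w 0.000554362834791123
```

Call:
arm_command(steps=[{"slide":[-0.0002,0.0005,0],"rot":[0,0,0],"grip":0},{"slide":[-0.0002,0.0005,0],"rot":[0,0,0],"grip":0},{"slide":[-0.0002,0.0005,0],"rot":[0,0,0],"grip":0},{"slide":[0,0,0],"rot":[0,0,0],"grip":0},{"slide":[0,0,0],"rot":[0,0,0],"grip":0},{"slide":[0,0,0],"rot":[0,0,0],"grip":0},{"slide":[0,0,0],"rot":[0,0,0],"grip":0},{"slide":[0,0,0],"rot":[0,0,0],"grip":0}])

```text
time: 28.3
ee_pos: [0.5028, -0.2587, 0.0646]
eef_rot: [0.982, 0.188, 0.0, 0.0]
ft_force: [-0.4, -0.0, 0.1]
width: 0.0005
grip_force: 0.0
```

```bash
python3 q.py
```

```text
t 28.3 boxy -0.028819080904700534 boxx -0.0002144248110437678 z 0.0645712791798651 F along 0.12983737979515256 Fx -0.3900273057399479 Fz 0.059022534355076685 nominal joint if touching 0.06418091909529947 w 0.00045224161003946375
```

Call:
arm_command(steps=[{"slide":[0.003,-0.0075,0],"rot":[0,0,0],"grip":0},{"slide":[0.003,-0.0075,0],"rot":[0,0,0],"grip":0},{"slide":[0.003,-0.0075,0],"rot":[0,0,0],"grip":0},{"slide":[0,0,0.03],"rot":[0,0,0],"grip":0},{"slide":[0,0,0.03],"rot":[0,0,0],"grip":0},{"slide":[0,0,0.04],"rot":[0,0,0],"grip":0},{"slide":[0,0,0.04],"rot":[0,0,0],"grip":0},{"slide":[0,0,0],"rot":[0,0,0],"grip":0}])

```text
time: 29.3
ee_pos: [0.5135, -0.2823, 0.2081]
eef_rot: [0.982, 0.188, 0.002, 0.002]
ft_force: [-0.4, -0.9, -1.0]
width: 0.0006
grip_force: 0.0
```

Run:
```python
from h import *
v=np.array([.4924,-.2318]); a=1.948; h=np.array([np.cos(a),np.sin(a)]);n=np.array([h[1],-h[0]])
p=eyes.camera("wrist"); a=p["pixels"][100:230,120:400,::-1].copy(); a=cv2.resize(a,None,fx=2.8,fy=2.8,interpolation=2)
def dot(y,z,cl,x=0):
    q=(proj(p,np.append(v+h*y+n*x,z))-[120,100])*2.8; cv2.circle(a,tuple(int(t) for t in q),3,cl,-1)
for j,cl in((.046,(0,255,0)),(.062,(255,0,0)),(.078,(0,0,255))): dot(-.07+j,.087,cl)
dot(.078,.067,(0,0,255)); dot(.112,.006,(0,0,255),.042); dot(-.112,.006,(0,0,255),.042)
cv2.imwrite("pics/w6.png",a)
for N,z in(("lever_top",.08),("lock_top",.067)):
    for r in eyes.look_for(N,p)[:1]:
        b=r["bbox"]; k=onz(p,((b[0]+b[2])/2,(b[1]+b[3])/2),z)[:2]-v; print(N,np.round(b),r["conf"],"boxy",k@h,"x",k@n)
print(sensors.read_state()["ee_pos"])
```

```text
lever_top [246. 175. 274. 198.] 0.89 boxy -0.008056053202298224 x 0.0007490079066929901
lock_top [155. 172. 177. 194.] 0.64 boxy 0.07643597515364278 x 0.000594693738307894
[ 0.51145719 -0.28131316  0.20367218]
```

View pics/w6.png

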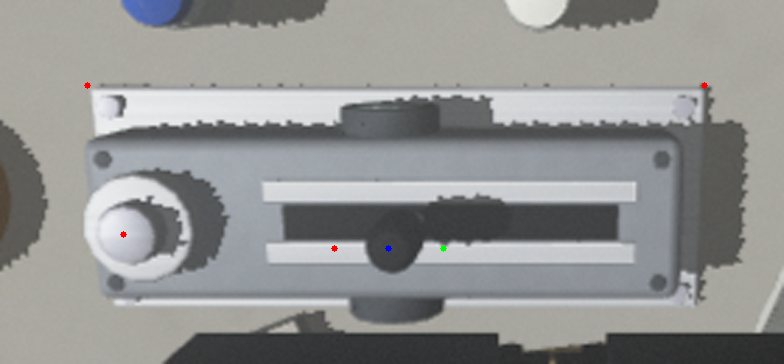

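The knob now sits on the third-click mark at (390,247) in the crop, joint ≈ 0.062. The lock top is at (123,234) as predicted. Now the plunger.

Call:
arm_command(steps=[{"slide":[-0.012,0.03,0],"rot":[0,0,0],"grip":0},{"slide":[-0.012,0.03,0],"rot":[0,0,0],"grip":0},{"slide":[-0.012,0.031,0],"rot":[0,0,0],"grip":0},{"slide":[-0.012,0.031,0],"rot":[0,0,0],"grip":0},{"slide":[0,0,-0.03],"rot":[0,0,0],"grip":0},{"slide":[0,0,-0.03],"rot":[0,0,0],"grip":0},{"slide":[0,0,-0.03],"rot":[0,0,0],"grip":0},{"slide":[0,0,-0.03],"rot":[0,0,0],"grip":0}])

```text
time: 30.45
ee_pos: [0.4629, -0.159, 0.0825]
eef_rot: [0.982, 0.188, -0.001, -0.0]
ft_force: [0.9, -0.8, -0.2]
width: 0.0005
grip_force: 0.0
```

```bash
python3 q.py
```

```text
t 30.45 boxy 0.07851661429373115 boxx -0.0005776631321952706 z 0.082497724759934 F along -1.0298310162905429 Fx 0.516326427730863 Fz -0.20886976144664035 nominal joint if touching 0.17151661429373116 w 0.00047173822031932477
```

Call:
arm_command(steps=[{"slide":[0,0,-0.004],"rot":[0,0,0],"grip":0},{"slide":[0,0,-0.004],"rot":[0,0,0],"grip":0},{"slide":[0,0,-0.004],"rot":[0,0,0],"grip":0},{"slide":[0,0,-0.002],"rot":[0,0,0],"grip":0},{"slide":[0,0,-0.002],"rot":[0,0,0],"grip":0},{"slide":[0,0,-0.002],"rot":[0,0,0],"grip":0},{"slide":[0,0,-0.001],"rot":[0,0,0],"grip":0},{"slide":[0,0,0],"rot":[0,0,0],"grip":0}])

```text
time: 31.45
ee_pos: [0.464, -0.1592, 0.0658]
eef_rot: [0.982, 0.188, 0.0, 0.0]
ft_force: [-0.2, 0.8, 2.9]
width: 0.0005
grip_force: 1.4
```

Call:
arm_command(steps=[{"slide":[0,0,-0.0005],"rot":[0,0,0],"grip":0},{"slide":[0,0,-0.0005],"rot":[0,0,0],"grip":0},{"slide":[0,0,-0.0005],"rot":[0,0,0],"grip":0},{"slide":[0,0,0],"rot":[0,0,0],"grip":0},{"slide":[0,0,0],"rot":[0,0,0],"grip":0},{"slide":[0,0,0],"rot":[0,0,0],"grip":0},{"slide":[0,0,0],"rot":[0,0,0],"grip":0},{"slide":[0,0,0],"rot":[0,0,0],"grip":0}])

```text
time: 32.45
ee_pos: [0.4639, -0.1592, 0.0641]
eef_rot: [0.982, 0.188, 0.0, 0.0]
ft_force: [1.1, 0.3, 5.5]
width: 0.0001
grip_force: 2.0
```

Call:
arm_command(steps=[{"slide":[0,0,-0.0005],"rot":[0,0,0],"grip":0},{"slide":[0,0,-0.0005],"rot":[0,0,0],"grip":0},{"slide":[0,0,-0.0005],"rot":[0,0,0],"grip":0},{"slide":[0,0,-0.0005],"rot":[0,0,0],"grip":0},{"slide":[0,0,-0.0005],"rot":[0,0,0],"grip":0},{"slide":[0,0,-0.0005],"rot":[0,0,0],"grip":0},{"slide":[0,0,0],"rot":[0,0,0],"grip":0},{"slide":[0,0,0],"rot":[0,0,0],"grip":0}])

```text
time: 33.45
ee_pos: [0.464, -0.1592, 0.0614]
eef_rot: [0.982, 0.188, 0.0, 0.0]
ft_force: [0.6, -0.3, 9.3]
width: 0.0007
grip_force: 4.2
```

Call:
arm_command(steps=[{"slide":[0,0,-0.0005],"rot":[0,0,0],"grip":0},{"slide":[0,0,-0.0005],"rot":[0,0,0],"grip":0},{"slide":[0,0,0],"rot":[0,0,0],"grip":0},{"slide":[0,0,0],"rot":[0,0,0],"grip":0},{"slide":[0,0,0],"rot":[0,0,0],"grip":0},{"slide":[0,0,0],"rot":[0,0,0],"grip":0},{"slide":[0,0,0],"rot":[0,0,0],"grip":0},{"slide":[0,0,0],"rot":[0,0,0],"grip":0}])

```text
time: 34.45
ee_pos: [0.4641, -0.1593, 0.0612]
eef_rot: [0.982, 0.188, 0.0, 0.0]
ft_force: [-4.4, 0.6, 19.3]
width: 0.0007
grip_force: 9.5
```

It has bottomed: the force jumped to 19 N with no further travel. I let it up.

Call:
arm_command(steps=[{"slide":[0,0,0.005],"rot":[0,0,0],"grip":0},{"slide":[0,0,0.01],"rot":[0,0,0],"grip":0},{"slide":[0,0,0.02],"rot":[0,0,0],"grip":0},{"slide":[0,0,0.03],"rot":[0,0,0],"grip":0},{"slide":[0,0,0.03],"rot":[0,0,0],"grip":0},{"slide":[0,0,0.03],"rot":[0,0,0],"grip":0},{"slide":[0,0,0.03],"rot":[0,0,0],"grip":0},{"slide":[0,0,0],"rot":[0,0,0],"grip":0}])

```text
time: 35.45
ee_pos: [0.4644, -0.1592, 0.217]
eef_rot: [0.982, 0.188, 0.001, 0.001]
ft_force: [-0.5, -0.3, -0.6]
width: 0.0002
grip_force: 0.0
```

Run:
```python
from h import *
p=eyes.camera("side"); save(p,"s7")
for N in("lever_top","lock_top","vial_a","gauge","tape","dish","bar"): print(N,[(np.round(r["bbox"]),round(r["conf"],2)) for r in eyes.look_for(N,p)[:2]])
a=p["pixels"][130:270,260:400,::-1]; a=cv2.resize(a,(600,600),interpolation=2)
v=np.array([.4924,-.2318]); t=1.948; h=np.array([np.cos(t),np.sin(t)])
for j,c in((.046,(0,255,0)),(.062,(255,0,0)),(.078,(0,0,255))):
    q=(proj(p,np.append(v+h*(-.07+j),.087))-[260,130])*600/140; cv2.circle(a,tuple(int(x) for x in q),3,c,-1)
cv2.imwrite("pics/s7z.png",a)
```

```text
lever_top [(array([345., 177., 350., 190.]), 0.57)]
lock_top [(array([348., 204., 357., 214.]), 0.49)]
vial_a [(array([310., 215., 317., 239.]), 0.68), (array([304., 185., 316., 208.]), 0.59)]
gauge []
tape [(array([344., 250., 387., 280.]), 0.79)]
dish [(array([273., 207., 309., 234.]), 0.92)]
bar [(array([372., 214., 398., 240.]), 0.73), (array([344., 250., 387., 282.]), 0.24)]
```

View pics/s7z.png

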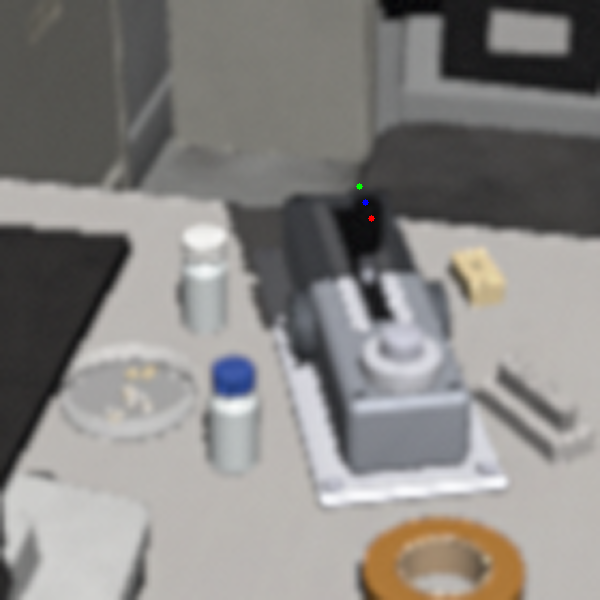

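The knob top is at the third-click mark (365,202), the plunger is up at (403,340), and everything round the box stands where it was. I hand in.

```bash
python3 -c "
from bench import order; print(order.close_job())"
```

```text
the job is handed in; nothing more can be done
None
```

The lever is resting in the third click and never went past it, the lock plunger was pressed fully down and came back up, nothing round the box was moved, and the job was handed in at about 35.5 s.

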